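# Throw the coil winder's feed lever into the green-marked detent

### The arm

A 6-joint arm with a two-finger parallel gripper is mounted at the origin on the work surface. World frame = base frame: x ahead of the robot, y to its left, z up, the work surface at z = 0. Lengths are in m, angles in rad, forces in N, time in s.
With the tool pointing down it reaches from about 0.325 to 0.875 m from the base axis. Payload 4.4 kg.
Tool frame: the origin (TCP) lies where the fingers leave the gripper's body, on its centre line; the fingertips stand 73 mm ahead of it and the grasp point (between the pads) lies 54 mm ahead of it; z points along the fingers, x is the direction in which the jaws open and shut, and the axes are right-handed (so a half turn about z gives the same grasp; the last joint's range is limited). The gripper opens to 85 mm and grips with 20 to 120 N. Pads are 22 mm wide; open, the fingers measure 114 mm over their backs; the gripper's body (76 mm by 85 mm) begins 54 mm behind the grasp point. The pads swing forward as they close: fully open they stand 13 mm farther back than shut.
Start: joints at [0.982, 0.207, 1.542, -0, 1.393, -0.15], TCP at [0.244, 0.521, 0.304] pointing down, gripper open.
Joint ranges: [-2.73, 2.73], [-0.86, 2.22], [0.23, 2.46], [-1.11, 4.25], [0.08, 2.63], [-2.82, 2.82]. Speed limits (rad/s): [2.79, 2.79, 3.14, 3.14, 3.14, 3.14].

### API

Orientations are given as a unit quaternion [x, y, z, w].
In Python, from plant import ctrl gives the robot as it stands.
- The arm moves only by the shell command python3 -m inch 'ROWS' [FORCE]. ROWS is JSON, a list of rows, each a list of 3 entries, a list of its own where there are three numbers: the shift along the tool's x, y, z in units of 40 mm (1.0 is 40 mm), then the turn, a rotation vector about the tool's x, y, z in units of 5 degrees (1.0 is 5 degrees), then the closure, from -1 (fully open) to 1 (shut), so that 0 is half open. A call has exactly 5 rows; each row shifts and turns the commanded pose from where the row before left it, along the tool's axes as they then stand; what a row does not reach is not made up. A row lasts 1/12 s, in which the tool goes at most 41.7 mm and 7.16 degrees, less where a joint would pass 70% of its speed; a pose out of reach is approached as far as the arm can. A call is refused whole if a number of a shift passes 1 or a number of a turn 1, either way. A call with a gripper value outside its range is refused whole. The fingers move at their own pace and stop on an object; FORCE is the grip in N (left out, the last holds). Time passes only in rows, so rows that do not move let the fingers close, or fill a call up. It gives the time, the measured TCP pose, the force and the opening at its end, in the units of the state.
- ctrl.get_obs(): the state, without advancing time (a new reading comes with each control period).
- ctrl.get_image(name): name is "side" or "top" or "wrist"; returns the picture (384x512x3 uint8, blue, green, red); there is no depth.
- ctrl.calibration(name): a dict with "K" (3x3 intrinsics, pixels), "dist_coeffs" ([k1, k2, p1, p2, k3] as OpenCV has them; the pictures are not rectified), "T" (4x4, takes a point from camera to world coordinates). Camera axes: x right, y down, z forward; pixel columns grow to the right and rows downward; lengths in m; the calibration is good to about 2 mm. A picture is of the moment at which its call begins: read the wrist's pose just before it. calibration takes no time and is no camera call; for the wrist camera it gives the pose at the moment of the call.
- ctrl.job_done(): hands the job in, once; it reports no verdict.
The state is a dict: "clock": time; "joint_positions": joint angles; "joint_velocities": joint speeds; "joint_torque": joint torques, N m; "ee_pos": TCP position; "orientation": TCP orientation; "ft_force": force on the tool from outside, world axes, zero at the start; "wrist_torque": the same for the moment, N m; "finger_gap": finger opening in m.
Only numpy, scipy, OpenCV 4.12 (cv2) and the standard library are available. Lean on these libraries where they do the work, as an engineer would, in place of code of your own. Each camera call takes 0.05 s, during which the arm holds its last target. There are 200 camera calls.

### The job

Set the coil winder's feed lever to the green mark: pull up the red indexing knob at its end, swing the lever over, and let the spring plunger drop fully home into the notch at the green mark. The notch itself is hidden and lies only roughly at the mark, so feel for it; do not let the plunger drop into a notch at a white mark on the way, leave the small parts lying about undisturbed, and let go at the end.

Things in the scene. Friction and masses are not known exactly. Their poses are not given: they have to be found in the camera images.
- winder: Coil winder: fixed blue casting, 305 x 280 mm (local x -130 to 175, y +-140), flat top at 50 mm; headstock, bobbin and crank (to 165 mm high) at local x below -80. Origin: on the lever's vertical pivot axis at table level, z up; the neutral lever lies along local +x. A black rubber strip in an arc of radius 110 mm hides the notched sector, turned askew about the pivot by up to 0.08 rad.
- lever (a joint): Lever swing (rad): 0 along the winder's +x, positive counter-clockwise from above, stops at +-1.0; starts near 0. Steel bar 20 mm wide, top at 64 mm; stays where left. The hidden sector has a wide neutral gap (0.175 rad each side of 0) and 13 mm wide notches at -0.84, -0.42, 0.42, 0.84 rad, level land between; all shifted together by the unknown skew (up to 0.08 rad, 9 mm at the knob).
- plunger (a joint): Lift of the red knob with its round-ended 8 mm pin (m): 0 fully home (pin 10 mm deep in a notch or the gap), about 0.010 when the pin rides on the land, 0.018 at the upper stop. A spring pushes it down, 5 N home to 7.5 N fully lifted.
- knob (a point): Grip point on the axis of the upright red knurled knob, 26 mm in diameter, 34 mm tall, at the lever's end 110 mm from the pivot. The point is 18 mm above the knob's underside, 16 mm below its top; 86 mm above the table when home, rising with the plunger. Beside the bar the fingers may reach down to the casting's top at 50 mm.
- pointer (a point): Point on the lever's centre line, 150 mm from the pivot, 54 mm above the table, straight ahead of the lever's red pointer tip (the tip itself ends 140 mm from the pivot).
- green_mark: Bright green disc, 22 mm across, 2 mm thick, fixed on the casting's top 150 mm from the pivot at one of the four lever angles -0.84, -0.42, +0.42, +0.84 rad (which one varies). Origin: centre of its underside, 50 mm above the table.
- white_mark1: White disc, 22 mm across, 2 mm thick, like the green one, at another of the four lever angles. Origin: centre of its underside.
- white_mark2: White disc, 22 mm across, 2 mm thick, like the green one, at another of the four lever angles. Origin: centre of its underside.
- white_mark3: White disc, 22 mm across, 2 mm thick, like the green one, at another of the four lever angles. Origin: centre of its underside.
- toroid: Bystander: copper toroid inductor, 38 mm across, 16 mm high, loose on the casting's top beside the lever hub. Origin: centre of its underside.
- encoder: Bystander: black rotary encoder, 30 mm square, 46 mm high with shaft, loose on the casting's top on the other side of the hub. Origin: centre of its underside.
- fuse_carrier: Bystander: white porcelain fuse carrier, 68 x 26 x 38 mm, loose on the table beside the winder. Origin: centre of its underside.
- probe_tips: Bystander: a pair of grey plastic probe tips, 75 mm long, side by side in a black clip (50 mm wide, 19 mm high), loose on the table beside the winder. Origin: centre of its underside.
- spare_bobbin: Bystander: wound bobbin with white flanges, 48 mm across, 40 mm high, standing beside the winder. Origin: centre of its underside.

How it is judged:
By the outcome, as a careful person would: the job done as asked, in the order asked, and still so for the second after the job is handed in, with the robot touching nothing.
It also fails if it takes over 40 s, if anything falls off the work surface, if the arm or the gripper's body presses on something with over 40 N, if the wrist force passes 120 N, or if a joint passes its speed limit or range.

## Working session

There is one attempt and no reset: what is moved stays moved. The work goes in short steps, Python scripts to look and compute and a shell command to move; the robot and the scene stay as the last step left them, time stands still between calls to the robot, and variables do not carry over. Pictures are saved under pics/ and viewed, about 8 in all and at most 12, crops included, and the job is handed in when it is done.

```bash
mkdir -p pics; ls; python3 - <<'E'
from plant import ctrl
import cv2,numpy as np
o=ctrl.get_obs();print(o)
for n in("side","top"):
    cv2.imwrite(f"pics/{n}0.png",ctrl.get_image(n)); c=ctrl.calibration(n);print(n,c)
E
```

```text
pics
{'clock': 0.0, 'joint_positions': array([ 9.81493222e-01,  2.07403862e-01,  1.54297674e+00,  5.80367045e-06,
        1.39349343e+00, -1.50499052e-01]), 'joint_velocities': array([-0.00142271, -0.0004376 ,  0.00012922,  0.00103879, -0.00165393,
       -0.00035417]), 'joint_torque': array([-1.17641506e-03, -3.83029711e+01, -2.91597265e+01, -3.23552649e-04,
        1.05747295e-02, -1.95204416e-05]), 'ee_pos': array([0.2439644 , 0.5200168 , 0.30272393]), 'orientation': array([ 8.44054561e-01,  5.36256093e-01, -1.04478899e-03,  4.57821212e-04]), 'ft_force': array([-0.43718373,  0.25426579, -0.30505435]), 'wrist_torque': array([ 0.01064052, -0.00980747, -0.00842242]), 'finger_gap': 0.08529302570275336}
side {'K': array([[464.8565476 ,   0.        , 257.11903388],
       [  0.        , 464.8565476 , 193.81069901],
       [  0.        ,   0.        ,   1.        ]]), 'dist_coeffs': array([-0.13368412,  0.        ,  0.        ,  0.        ,  0.        ]), 'T': array([[ 0.70228029, -0.49808062,  0.50864338, -0.04968775],
       [-0.71179102, -0.47874144,  0.51396516, -0.56799767],
       [-0.01248742, -0.72299539, -0.69073999,  0.90188963],
       [ 0.        ,  0.        ,  0.        ,  1.        ]])}
top {'K': array([[407.57393958,   0.        , 253.66527511],
       [  0.        , 407.57393958, 195.02460205],
       [  0.        ,   0.        ,   1.        ]]), 'dist_coeffs': array([-0.02854393,  0.        ,  0.        ,  0.        ,  0.        ]), 'T': array([[-0.00611063, -0.99220875,  0.12443655,  0.4321005 ],
       [-0.99977102,  0.00350986, -0.02110888,  0.05806094],
       [ 0.02050766, -0.12453705, -0.992003  ,  0.91217089],
       [ 0.        ,  0.        ,  0.        ,  1.        ]])}
```

View pics/top0.png

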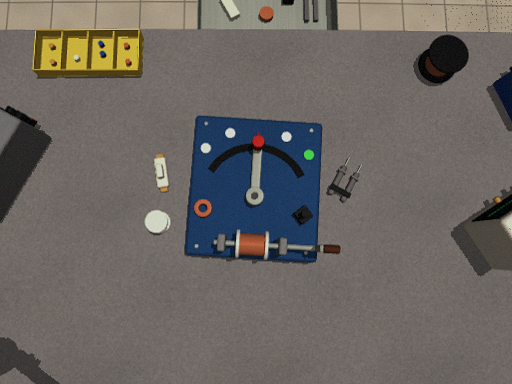

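View pics/side0.png

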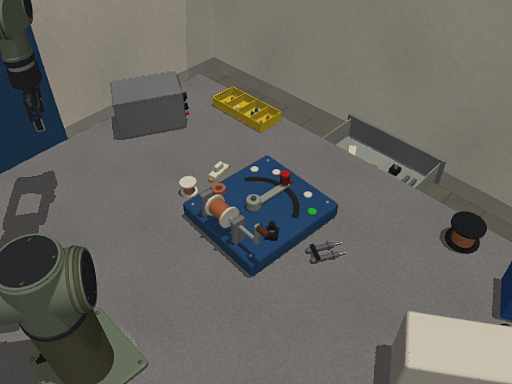

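The top view shows the winder with its lever pointing image-up. The red knob is at (258,141). The white marks are at (206,148), (230,133) and (286,137), and the green mark at (309,155) is the outermost clockwise one, so −0.84. The encoder is at (303,214) and the toroid at (203,208).

```bash
cat > h.py <<'E'
import cv2,numpy as np
from scipy.spatial.transform import Rotation as R
from plant import ctrl
def ray(n,uv,z,c=None):
    c=c or ctrl.calibration(n)
    p=cv2.undistortPoints(np.array([[uv]],float),c["K"],c["dist_coeffs"])[0,0]
    T=c["T"];d=T[:3,:3]@[p[0],p[1],1];o=T[:3,3]
    return o+d*(z-o[2])/d[2]
def proj(n,P,c=None):
    c=c or ctrl.calibration(n);Ti=np.linalg.inv(c["T"])
    return cv2.projectPoints(np.array(P,float).reshape(-1,3),cv2.Rodrigues(Ti[:3,:3])[0],Ti[:3,3],c["K"],c["dist_coeffs"])[0][:,0]
E
python3 - <<'E'
from h import *
from scipy.optimize import least_squares
im=cv2.imread("pics/top0.png").astype(int)
def cen(u,v,f,r=9):
    s=im[v-r:v+r+1,u-r:u+r+1];m=f(s);y,x=np.nonzero(m);return np.array([u-r+x.mean(),v-r+y.mean()]),m.sum()
w=lambda s:(s.min(2)>150)
g=lambda s:(s[...,1]>s[...,0]+60)&(s[...,1]>s[...,2]+60)
rd=lambda s:(s[...,2]>s[...,0]+80)&(s[...,2]>s[...,1]+80)
pts=[]
for (u,v),f in zip([(309,155),(286,137),(230,133),(206,148)],[g,w,w,w]):
    p,n=cen(u,v,f);P=ray("top",p,.052);pts.append(P[:2]);print(p,n,P)
pts=np.array(pts);a=np.array([-.84,-.42,.42,.84])
def res(q):return (q[:2]+.15*np.c_[np.cos(a+q[2]),np.sin(a+q[2])]-pts).ravel()
s=least_squares(res,[.43,.06,0]);q=s.x;print("pose",q,"res",s.fun)
k,n=cen(258,141,rd,10);print("knob px",k,n,ray("top",k,.095))
K=ray("top",k,.095)[:2]-q[:2];print("lever r,ang",np.hypot(*K),np.arctan2(K[1],K[0])-q[2])
for nm,u,z in[("tor",(203,208),.066),("enc",(303,214),.07),("fuse",(162,173),.02),("probe",(343,182),.015),("bob",(157,222),.04)]:
    P=ray("top",u,z)[:2]-q[:2];c,ss=np.cos(q[2]),np.sin(q[2]);print(nm,P@[[c,-ss],[ss,c]])
o=ctrl.get_obs();print(R.from_quat(o["orientation"]).as_matrix().round(3),o["clock"])
for b in(0,-.84):
    print("knob target",b,q[:2]+.11*np.array([np.cos(b+q[2]),np.sin(b+q[2])]))
E
```

```text
[308.37037037 154.37037037] 81 [ 0.62817594 -0.0790967   0.052     ]
[286.         136.38157895] 76 [ 0.6681187  -0.03127124  0.052     ]
[229.78947368 132.59210526] 76 [0.67661042 0.09070211 0.052     ]
[205.15189873 147.55696203] 79 [0.64348289 0.14371443 0.052     ]
pose [ 0.53583674  0.03917143 -0.06888506] res [-1.45353418e-04 -5.47204632e-05  1.46591952e-04 -3.60813598e-06
  7.47953773e-05  6.10517618e-05 -7.60358686e-05 -2.72302768e-06]
knob px [257.85123967 140.47933884] 121 [0.64766408 0.03136803 0.095     ]
lever r,ang 0.11209926746400772 -0.0007827803394705735
tor [-0.03169243  0.1045309 ]
enc [-0.03111634 -0.10366616]
fuse [0.04396954 0.20617731]
probe [ 0.05123836 -0.19758942]
bob [-0.06570016  0.20284324]
[[ 0.425  0.905 -0.001]
 [ 0.905 -0.425 -0.002]
 [-0.002 -0.    -1.   ]] 0.1
knob target 0 [0.64557586 0.03160006]
knob target -0.84 [ 0.60344556 -0.04759866]
```

```bash
cat > st.py <<'E'
from h import *
import sys
q=np.array([0.53584,0.03917,-0.06889])
o=ctrl.get_obs();M=R.from_quat(o["orientation"]).as_matrix();p=o["ee_pos"]
print("t%.2f"%o["clock"],"tcp",p.round(4),"yaw-lever",round(float(np.degrees(np.arctan2(M[1,0],M[0,0])-q[2]))-90,2),"tilt",M[:2,2].round(4),"F",o["ft_force"].round(2),"gap",round(o["finger_gap"],4))
d=p[:2]-q[:2];print("r %.4f ang %.4f"%(np.hypot(*d),np.arctan2(d[1],d[0])-q[2]))
if len(sys.argv)>1: # r, ang, z -> shift in tool units, turn units
    r,a,z=map(float,sys.argv[1:4]);t=np.array([*(q[:2]+r*np.array([np.cos(a+q[2]),np.sin(a+q[2])])),z])
    print("shift units",(M.T@(t-p)/.04).round(3))
    e=M.T@np.c_[[-np.sin(a+q[2]),np.cos(a+q[2]),0],[np.cos(a+q[2]),np.sin(a+q[2]),0],[0,0,-1]]
    print("turn units",(np.degrees(R.from_matrix(e).as_rotvec())/5).round(3))
E
python3 -m inch '[[[-0.424,0.892,0],[0,0,0],-1],[[-0.424,0.892,0],[0,0,0],-1],[[-0.424,0.892,0],[0,0,0],-1],[[-0.424,0.892,0],[0,0,0],-1],[[-0.424,0.892,0],[0,0,0],-1]]' 40
python3 -m inch '[[[-0.424,0.892,0],[0,0,0],-1],[[-0.424,0.892,0],[0,0,0],-1],[[-0.424,0.892,0],[0,0,0],-1],[[-0.424,0.892,0],[0,0,0],-1],[[-0.424,0.892,0],[0,0,0],-1]]'
python3 -m inch '[[[-0.424,0.892,0],[0,0,0],-1],[[-0.424,0.892,0],[0,0,0],-1],[[-0.424,0.892,0],[0,0,0],-1],[[-0.424,0.892,0],[0,0,0],-1],[[-0.424,0.892,0],[0,0,0],-1]]'
python3 -m inch '[[[-0.424,0.892,0],[0,0,0],-1],[[0,0,0],[0,0,-1],-1],[[0,0,0],[0,0,-1],-1],[[0,0,0],[0,0,-1],-1],[[0,0,0],[0,0,-1],-1]]'
python3 st.py 0.11 0 0.19
```

```text
clock: 0.52
ee_pos: [0.3702, 0.3664, 0.3034]
orientation: [0.844, 0.537, -0.0, 0.0]
ft_force: [0.4, 0.5, 0.1]
finger_gap: 0.0853
clock: 0.93
ee_pos: [0.4958, 0.2136, 0.3035]
orientation: [0.844, 0.536, -0.0, -0.0]
ft_force: [0.6, 0.3, -0.2]
finger_gap: 0.0854
clock: 1.35
ee_pos: [0.6213, 0.0611, 0.3032]
orientation: [0.844, 0.536, -0.0, -0.0]
ft_force: [0.4, -0.2, 0.7]
finger_gap: 0.0855
clock: 1.77
ee_pos: [0.6457, 0.0318, 0.3027]
orientation: [0.737, 0.676, -0.001, -0.001]
ft_force: [-0.7, 1.1, -0.3]
finger_gap: 0.0853
t1.77 tcp [0.6457 0.0318 0.3027] yaw-lever -1.0 tilt [-0.0019  0.0003] F [-0.7   1.06 -0.27] gap 0.0853
r 0.1101 ang 0.0017
shift units [-0.005  0.004  2.818]
turn units [-0.022 -0.002 -0.2  ]
```

```bash

python3 -m inch '[[[0,0,0.9],[0,0,-0.2],-1],[[0,0,0.9],[0,0,0],-1],[[0,0,0.9],[0,0,0],-1],[[0,0,0],[0,0,0],-0.2],[[0,0,0],[0,0,0],-0.2]]'
python3 - <<'E'
from h import *
o=ctrl.get_obs();c=ctrl.calibration("wrist");im=ctrl.get_image("wrist");cv2.imwrite("pics/w1.png",im)
im=im.astype(int);m=((im[...,2]>im[...,0]+80)&(im[...,2]>im[...,1]+80)).astype(np.uint8)
n,l,s,ce=cv2.connectedComponentsWithStats(m)
for i in range(1,n):
    if s[i,4]>200: print(s[i],ce[i],ray("wrist",ce[i],.10,c))
print("expect",proj("wrist",[.64558,.0316,.102],c),proj("wrist",[.64558,.0316,.068],c))
E
python3 st.py .11 0 .137
```

```text
clock: 2.18
ee_pos: [0.6436, 0.0325, 0.1927]
orientation: [0.732, 0.681, -0.003, -0.003]
ft_force: [0.1, 0.6, 1.7]
finger_gap: 0.0641
[394   0  70  31 909] [429.85148515  15.2640264 ] [0.53396381 0.12601205 0.1       ]
[ 235  203   42   55 1565] [255.0370607  233.47539936] [0.64464698 0.03175166 0.1       ]
expect [[254.88646604 236.33862873]] [[255.04327957 215.51731821]]
t2.23 tcp [0.6458 0.0324 0.1959] yaw-lever -0.19 tilt [-0.0011  0.0001] F [ 1.2  -0.28  2.06] gap 0.0565
r 0.1101 ang 0.0070
shift units [-0.019 -0.002  1.473]
turn units [-0.012 -0.    -0.038]
```

View pics/w1.png

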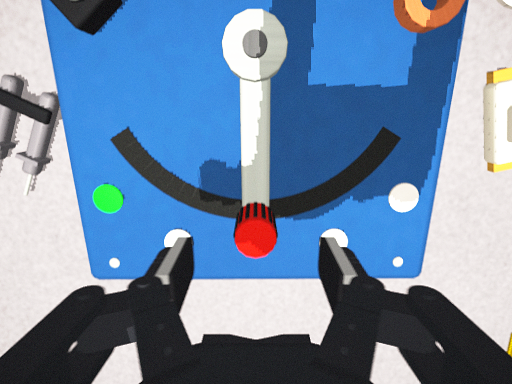

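The wrist view shows the red knob at (255,233), where it was predicted and centred between the fingers. The green mark is at (108,198). I'll descend and grip.

```bash

python3 -m inch '[[[0,0,0.5],[0,0,0],-0.2],[[0,0,0.5],[0,0,0],-0.2],[[0,0,0.47],[0,0,0],-0.2],[[0,0,0],[0,0,0],-0.2],[[0,0,0],[0,0,0],-0.2]]'
python3 st.py .11 0 .137
python3 -m inch '[[[0,0,0],[0,0,0],0.4],[[0,0,0],[0,0,0],1],[[0,0,0],[0,0,0],1],[[0,0,0],[0,0,0],1],[[0,0,0],[0,0,0],1]]' 40
python3 -m inch '[[[0,0,0],[0,0,0],1],[[0,0,0],[0,0,0],1],[[0,0,0],[0,0,0],1],[[0,0,0],[0,0,0],1],[[0,0,0],[0,0,0],1]]'
python3 st.py .11 0 .151
```

```text
clock: 2.65
ee_pos: [0.6469, 0.0323, 0.1391]
orientation: [0.732, 0.681, 0.001, 0.001]
ft_force: [0.0, 0.2, 0.4]
finger_gap: 0.0511
t2.65 tcp [0.6469 0.0323 0.1391] yaw-lever -0.19 tilt [ 0.0023 -0.0002] F [0.02 0.25 0.38] gap 0.0511
r 0.1113 ang 0.0069
shift units [-0.019 -0.032  0.052]
turn units [ 0.027  0.    -0.038]
clock: 3.07
ee_pos: [0.6478, 0.0322, 0.1402]
orientation: [0.732, 0.681, 0.002, 0.002]
ft_force: [-0.1, 0.5, 6.6]
finger_gap: 0.0252
clock: 3.48
ee_pos: [0.6478, 0.0322, 0.1402]
orientation: [0.732, 0.681, 0.002, 0.002]
ft_force: [0.3, 0.5, 6.8]
finger_gap: 0.0254
t3.48 tcp [0.6478 0.0322 0.1402] yaw-lever -0.19 tilt [ 0.0056 -0.0004] F [0.33 0.46 6.83] gap 0.0254
r 0.1122 ang 0.0067
shift units [-0.019 -0.053 -0.27 ]
turn units [ 0.064  0.    -0.038]
```

```bash

python3 -m inch '[[[0,0,-0.1],[0,0,0],1],[[0,0,-0.1],[0,0,0],1],[[0,0,0],[0,0,0],1],[[0,0,0],[0,0,0],1],[[0,0,0],[0,0,0],1]]'
python3 -m inch '[[[0,0,-0.1],[0,0,0],1],[[0,0,-0.05],[0,0,0],1],[[0,0,0],[0,0,0],1],[[0,0,0],[0,0,0],1],[[0,0,0],[0,0,0],1]]'
python3 st.py .11 0 .151
```

```text
clock: 3.9
ee_pos: [0.6475, 0.0322, 0.1452]
orientation: [0.732, 0.681, 0.002, 0.002]
ft_force: [7.6, -1.1, -5.9]
finger_gap: 0.0248
clock: 4.32
ee_pos: [0.6475, 0.0322, 0.1509]
orientation: [0.732, 0.681, 0.002, 0.002]
ft_force: [7.9, -0.0, -8.3]
finger_gap: 0.0253
t4.32 tcp [0.6475 0.0322 0.1509] yaw-lever -0.2 tilt [ 0.005  -0.0002] F [ 7.93 -0.   -8.35] gap 0.0253
r 0.1119 ang 0.0064
shift units [-0.018 -0.046 -0.004]
turn units [ 0.057 -0.002 -0.041]
```

```bash

python3 -m inch '[[[0,0.05,-0.05],[0,0,0],1],[[0,0,-0.04],[0,0,0],1],[[0,0,0],[0,0,0],1],[[0,0,0],[0,0,0],1],[[0,0,0],[0,0,0],1]]'
python3 st.py .112 -0.0873 .154
python3 - <<'E'
from h import *
cv2.imwrite("pics/w2.png",ctrl.get_image("wrist")); s=ctrl.get_image("side")
cv2.imwrite("pics/s2.png",cv2.resize(s[140:260,220:380],None,fx=4,fy=4))
E
```

```text
clock: 4.73
ee_pos: [0.6478, 0.0322, 0.1543]
orientation: [0.732, 0.681, 0.0, 0.0]
ft_force: [5.4, -0.1, -8.0]
finger_gap: 0.0248
t4.73 tcp [0.6478 0.0322 0.1543] yaw-lever -0.2 tilt [ 0.0002 -0.    ] F [ 5.42 -0.09 -8.01] gap 0.0248
r 0.1122 ang 0.0065
shift units [-0.262 -0.014  0.007]
turn units [ 0.002 -0.     0.961]
```

View pics/s2.png

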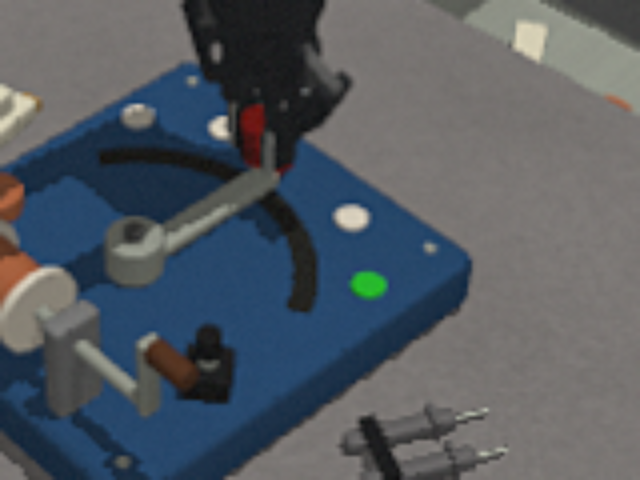

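The side crop shows the jaws closed on the knob at (255,135) and the lever still in neutral, with everything else undisturbed. Now I'll swing with the plunger held up.

```bash

python3 -m inch '[[[-0.244,-0.011,0],[0,0,1],1],[[-0.244,-0.011,0],[0,0,1],1],[[-0.244,-0.011,0],[0,0,1],1],[[-0.244,-0.011,0],[0,0,1],1],[[-0.244,-0.011,0],[0,0,1],1]]'
python3 st.py .112 -0.63 .154
python3 -m inch '[[[-0.244,-0.011,0],[0,0,1],1],[[-0.244,-0.011,0],[0,0,1],1],[[-0.073,-0.001,0],[0,0,0.3],1],[[0,0,0],[0,0,0],1],[[0,0,0],[0,0,0],1]]'
python3 st.py .112 -0.63 .154
```

```text
clock: 5.25
ee_pos: [0.6339, -0.0146, 0.1547]
orientation: [0.863, 0.504, 0.0, 0.0]
ft_force: [5.1, 0.1, -7.2]
finger_gap: 0.025
t5.25 tcp [ 0.6339 -0.0146  0.1547] yaw-lever -25.46 tilt [0.0007 0.0001] F [ 5.1   0.15 -7.24] gap 0.025
r 0.1119 ang -0.4327
shift units [-0.549 -0.045  0.018]
turn units [ 0.006 -0.005  2.128]
clock: 5.67
ee_pos: [0.6212, -0.0328, 0.1549]
orientation: [0.908, 0.418, 0.0, 0.0]
ft_force: [5.1, -2.3, -7.1]
finger_gap: 0.025
t5.67 tcp [ 0.6212 -0.0328  0.1549] yaw-lever -36.64 tilt [ 0.0006 -0.0003] F [ 5.12 -2.27 -7.06] gap 0.025
r 0.1117 ang -0.6314
shift units [0.004 0.009 0.022]
turn units [ 0.008 -0.002 -0.108]
```

```bash

python3 -m inch '[[[0,0,0.05],[0,0,0],1],[[0,0,0],[0,0,0],1],[[0,0,0],[0,0,0],1],[[0,0,0.025],[0,0,0],1],[[0,0,0],[0,0,0],1]]'
python3 -m inch '[[[0,0,0.025],[0,0,0],1],[[0,0,0],[0,0,0],1],[[0,0,0],[0,0,0],1],[[0,0,0],[0,0,0],1],[[0,0,0],[0,0,0],1]]'
python3 st.py .112 -0.63 .154
```

```text
clock: 6.08
ee_pos: [0.6214, -0.0326, 0.1516]
orientation: [0.908, 0.418, 0.0, 0.0]
ft_force: [4.4, -2.0, -6.5]
finger_gap: 0.0246
clock: 6.5
ee_pos: [0.6214, -0.0326, 0.1507]
orientation: [0.908, 0.418, 0.0, 0.0]
ft_force: [5.9, -1.6, -6.9]
finger_gap: 0.0249
t6.50 tcp [ 0.6214 -0.0326  0.1507] yaw-lever -36.64 tilt [ 0.0007 -0.0004] F [ 5.95 -1.65 -6.86] gap 0.0249
r 0.1116 ang -0.6292
shift units [-0.002  0.009 -0.082]
turn units [ 0.009 -0.001 -0.109]
```

```bash

python3 -m inch '[[[0,0,0.025],[0,0,0],1],[[0,0,0],[0,0,0],1],[[0,0,0],[0,0,0],1],[[0,0,0],[0,0,0],1],[[0,0,0],[0,0,0],1]]'
python3 -m inch '[[[0,0,0.025],[0,0,0],1],[[0,0,0],[0,0,0],1],[[0,0,0],[0,0,0],1],[[0,0,0],[0,0,0],1],[[0,0,0],[0,0,0],1]]'
python3 st.py .112 -0.63 .154
```

```text
clock: 6.92
ee_pos: [0.6213, -0.0326, 0.1501]
orientation: [0.909, 0.418, 0.0, 0.0]
ft_force: [5.3, -1.8, -4.3]
finger_gap: 0.0249
clock: 7.33
ee_pos: [0.6214, -0.0326, 0.1497]
orientation: [0.909, 0.418, 0.001, 0.0]
ft_force: [1.8, -0.6, 5.0]
finger_gap: 0.0248
t7.33 tcp [ 0.6214 -0.0326  0.1497] yaw-lever -36.69 tilt [ 0.0012 -0.0002] F [ 1.77 -0.56  4.95] gap 0.0248
r 0.1117 ang -0.6293
shift units [-0.002  0.007 -0.108]
turn units [ 0.012 -0.007 -0.119]
```

```bash
cat >> st.py <<'E'
print("Ft %.2f (t=tool x)"%(M[:,0]@o["ft_force"]), "Fr %.2f"%(M[:,1]@o["ft_force"]))
E
python3 -m inch '[[[0,0,0],[0,0,0],0.27],[[0,0,0],[0,0,0],0.27],[[0,0,0.07],[0,0,0],0.27],[[0,0,0.07],[0,0,0],0.27],[[0,0,0],[0,0,0],0.27]]'
python3 st.py .112 -0.65 .144
python3 -m inch '[[[-0.03,0,0],[0,0,0],0.27],[[-0.03,0,0],[0,0,0.1],0.27],[[-0.03,0,0],[0,0,0.1],0.27],[[-0.03,0,0],[0,0,0.1],0.27],[[-0.03,0,0],[0,0,0.1],0.27]]'
python3 st.py .112 -0.70 .144
```

```text
clock: 7.75
ee_pos: [0.6198, -0.0323, 0.1414]
orientation: [0.909, 0.418, -0.001, -0.001]
ft_force: [-0.1, 0.7, 0.3]
finger_gap: 0.0309
t7.75 tcp [ 0.6198 -0.0323  0.1414] yaw-lever -36.68 tilt [-0.0035  0.0007] F [-0.15  0.67  0.29] gap 0.0309
r 0.1102 ang -0.6364
shift units [-0.038  0.044 -0.064]
turn units [-0.036  0.02   0.112]
Ft 0.42 (t=tool x) Fr -0.55
clock: 8.17
ee_pos: [0.617, -0.0367, 0.1428]
orientation: [0.916, 0.401, 0.0, -0.0]
ft_force: [1.7, 3.0, -3.8]
finger_gap: 0.0311
t8.17 tcp [ 0.617  -0.0367  0.1428] yaw-lever -38.74 tilt [0.0002 0.001 ] F [ 1.66  3.   -3.84] gap 0.0311
r 0.1111 ang -0.6826
shift units [-0.049  0.022 -0.029]
turn units [-0.006 -0.009  0.273]
Ft 3.32 (t=tool x) Fr -0.81
```

```bash

python3 -m inch '[[[-0.03,0,0],[0,0,0.1],0.27],[[-0.03,0,0],[0,0,0.1],0.27],[[-0.03,0,0],[0,0,0.1],0.27],[[0,0,0],[0,0,0],0.27],[[0,0,0],[0,0,0],0.27]]'
python3 st.py .112 -0.75 .144
python3 -m inch '[[[-0.03,0,0],[0,0,0.15],0.27],[[-0.03,0,0],[0,0,0.15],0.27],[[-0.03,0,0],[0,0,0.15],0.27],[[0,0,0],[0,0,0],0.27],[[0,0,0],[0,0,0],0.27]]'
python3 st.py .112 -0.75 .144
```

```text
clock: 8.58
ee_pos: [0.6146, -0.0405, 0.1435]
orientation: [0.921, 0.39, -0.0, 0.001]
ft_force: [0.4, 1.0, -0.5]
finger_gap: 0.0311
t8.58 tcp [ 0.6146 -0.0405  0.1435] yaw-lever -40.19 tilt [-0.0001 -0.0014] F [ 0.44  0.99 -0.48] gap 0.0311
r 0.1120 ang -0.7225
shift units [-0.077 -0.002 -0.013]
turn units [0.011 0.012 0.556]
Ft 1.02 (t=tool x) Fr -0.38
clock: 9.0
ee_pos: [0.6122, -0.0426, 0.1435]
orientation: [0.928, 0.371, 0.0, 0.0]
ft_force: [1.5, 1.5, 0.7]
finger_gap: 0.0314
t9.00 tcp [ 0.6122 -0.0426  0.1435] yaw-lever -42.44 tilt [ 0.0005 -0.0006] F [1.52 1.45 0.68] gap 0.0314
r 0.1119 ang -0.7506
shift units [ 0.002  0.003 -0.014]
turn units [0.009 0.001 0.105]
Ft 2.10 (t=tool x) Fr -0.00
```

```bash

python3 -m inch '[[[-0.03,0,0],[0,0,0.12],0.27],[[-0.03,-0.002,0],[0,0,0.12],0.27],[[-0.03,0,0],[0,0,0.12],0.27],[[0,0,0],[0,0,0],0.27],[[0,0,0],[0,0,0],0.27]]'
python3 st.py .112 -0.80 .144
python3 -m inch '[[[-0.03,0,0],[0,0,0.12],0.27],[[-0.03,-0.002,0],[0,0,0.12],0.27],[[0,0,0],[0,0,0],0.27],[[0,0,0],[0,0,0],0.27],[[0,0,0],[0,0,0],0.27]]'
python3 st.py .112 -0.82 .144
```

```text
clock: 9.42
ee_pos: [0.6089, -0.0451, 0.1429]
orientation: [0.934, 0.357, -0.0, -0.0]
ft_force: [0.4, 0.2, 0.2]
finger_gap: 0.0312
t9.42 tcp [ 0.6089 -0.0451  0.1429] yaw-lever -44.26 tilt [-0.0009 -0.0003] F [0.41 0.16 0.22] gap 0.0312
r 0.1116 ang -0.7873
shift units [-0.036  0.01  -0.029]
turn units [-0.004  0.01   0.314]
Ft 0.41 (t=tool x) Fr 0.16
clock: 9.83
ee_pos: [0.6074, -0.0463, 0.1431]
orientation: [0.938, 0.347, -0.0, 0.0]
ft_force: [1.0, -0.3, -0.4]
finger_gap: 0.0313
t9.83 tcp [ 0.6074 -0.0463  0.1431] yaw-lever -45.44 tilt [-0.0002 -0.0001] F [ 0.99 -0.31 -0.4 ] gap 0.0313
r 0.1115 ang -0.8045
shift units [-0.044  0.012 -0.023]
turn units [-0.001  0.002  0.308]
Ft 0.55 (t=tool x) Fr 0.88
```

```bash

python3 -m inch '[[[-0.03,0,0],[0,0,0.12],0.27],[[-0.03,0,0],[0,0,0.12],0.27],[[0,0,0],[0,0,0],0.27],[[0,0,0],[0,0,0],0.27],[[0,0,0],[0,0,0],0.27]]'
python3 st.py .112 -0.84 .144
python3 -m inch '[[[-0.03,0,0],[0,0,0.12],0.27],[[-0.03,0,0],[0,0,0.12],0.27],[[0,0,0],[0,0,0],0.27],[[0,0,0],[0,0,0],0.27],[[0,0,0],[0,0,0],0.27]]'
python3 st.py .112 -0.86 .144
python3 - <<'E'
from h import *
cv2.imwrite("pics/w3.png",ctrl.get_image("wrist")); s=ctrl.get_image("side")
cv2.imwrite("pics/s3.png",cv2.resize(s[160:240,240:360],None,fx=6,fy=6,interpolation=cv2.INTER_CUBIC))
E
```

```text
clock: 10.25
ee_pos: [0.6056, -0.0478, 0.1431]
orientation: [0.941, 0.337, -0.0, 0.0]
ft_force: [-0.3, -0.6, 0.1]
finger_gap: 0.0314
t10.25 tcp [ 0.6056 -0.0478  0.1431] yaw-lever -46.64 tilt [-0.0001 -0.0001] F [-0.29 -0.63  0.11] gap 0.0314
r 0.1115 ang -0.8260
shift units [-0.039  0.011 -0.023]
turn units [0.    0.002 0.298]
Ft -0.63 (t=tool x) Fr 0.31
clock: 10.67
ee_pos: [0.6041, -0.049, 0.1431]
orientation: [0.945, 0.327, 0.0, -0.0]
ft_force: [3.2, 2.9, -2.1]
finger_gap: 0.0311
t10.67 tcp [ 0.6041 -0.049   0.1431] yaw-lever -47.84 tilt [0.0008 0.0005] F [ 3.23  2.89 -2.09] gap 0.0311
r 0.1115 ang -0.8430
shift units [-0.048  0.012 -0.022]
turn units [ 0.001 -0.011  0.287]
Ft 4.32 (t=tool x) Fr -0.27
```

View pics/s3.png

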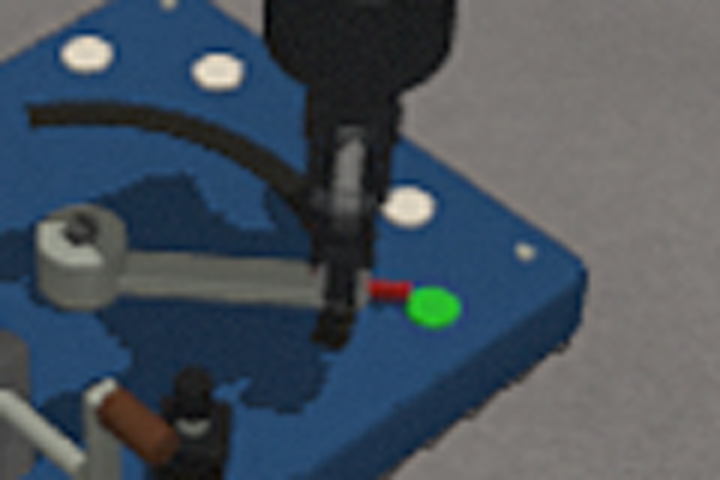

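The side crop shows the red pointer at (390,290), just short of the green mark at (433,307). The tangential force has started to rise. I'll take one more small step.

```bash

python3 -m inch '[[[-0.03,0,0],[0,0,0.1],0.27],[[0,0,0],[0,0,0],0.27],[[0,0,0],[0,0,0],0.27],[[0,0,0],[0,0,0],0.27],[[0,0,0],[0,0,0],0.27]]'
python3 st.py .112 -0.86 .144
python3 -m inch '[[[-0.03,0,0],[0,0,0.1],0.27],[[0,0,0],[0,0,0],0.27],[[0,0,0],[0,0,0],0.27],[[0,0,0],[0,0,0],0.27],[[0,0,0],[0,0,0],0.27]]'
python3 st.py .112 -0.87 .144
```

```text
clock: 11.18
ee_pos: [0.6037, -0.0491, 0.1431]
orientation: [0.946, 0.323, 0.001, -0.0]
ft_force: [5.0, 5.3, -2.4]
finger_gap: 0.0311
t11.18 tcp [ 0.6037 -0.0491  0.1431] yaw-lever -48.35 tilt [0.0024 0.0017] F [ 5.04  5.33 -2.4 ] gap 0.0311
r 0.1113 ang -0.8460
shift units [-0.039  0.016 -0.022]
turn units [ 0.002 -0.034  0.184]
Ft 7.24 (t=tool x) Fr -1.14
clock: 11.6
ee_pos: [0.6034, -0.0492, 0.1432]
orientation: [0.948, 0.319, 0.002, -0.001]
ft_force: [7.7, 6.9, -5.3]
finger_gap: 0.0312
t11.60 tcp [ 0.6034 -0.0492  0.1432] yaw-lever -48.86 tilt [0.0043 0.0028] F [ 7.7   6.86 -5.26] gap 0.0312
r 0.1112 ang -0.8486
shift units [-0.06   0.019 -0.021]
turn units [ 0.003 -0.058  0.198]
Ft 10.25 (t=tool x) Fr -0.81
```

View pics/w3.png

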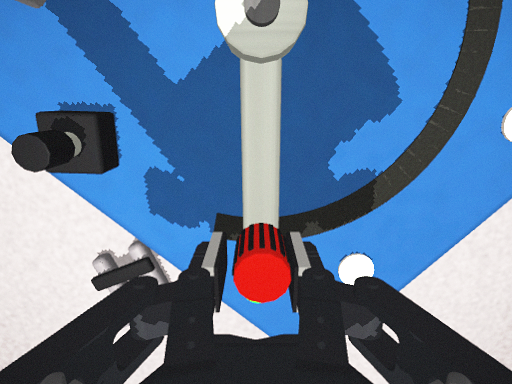

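The wrist view shows the knob at (263,275) between the fingers with the lever along the image's vertical. The force is climbing with no motion, so the pin is against the notch wall. I'll back the finger off and check the plunger height.

```bash

python3 -m inch '[[[0.05,0,0],[0,0,0],0.27],[[0.05,0,0],[0,0,0],0.27],[[0,0,0],[0,0,0],0.27],[[0,0,0],[0,0,0],0.27],[[0,0,0],[0,0,0],0.27]]'
python3 st.py .112 -0.82 .144
cat > kn.py <<'E'
from h import *
c=ctrl.calibration("wrist");im=ctrl.get_image("wrist");cv2.imwrite("pics/wk%.2f.png"%ctrl.get_obs()["clock"],im)
im=im.astype(int);m=((im[...,2]>170)&(im[...,2]>im[...,0]+80)&(im[...,2]>im[...,1]+80)).astype(np.uint8)
n,l,s,ce=cv2.connectedComponentsWithStats(m);i=1+np.argmax(s[1:,4]);print("red top",s[i],ce[i].round(1))
q=np.array([0.53584,0.03917,-0.06889])
for a in(-.84,-.82,-.80,-.78):
    b=np.array([np.cos(a+q[2]),np.sin(a+q[2])]);C=q[:2]+.11*b
    for L in(0,.01):
        t=np.linspace(0,2*np.pi,24);P=np.c_[C[0]+.013*np.cos(t),C[1]+.013*np.sin(t),0*t+.102+L]
        z=proj("wrist",P,c);print(a,L,"bbox",z.min(0).round(),z.max(0).round())
E
python3 kn.py
```

```text
clock: 12.02
ee_pos: [0.6048, -0.0489, 0.143]
orientation: [0.948, 0.319, -0.0, 0.0]
ft_force: [0.5, 1.2, -1.2]
finger_gap: 0.0313
t12.02 tcp [ 0.6048 -0.0489  0.143 ] yaw-lever -48.86 tilt [-0.0008 -0.0006] F [ 0.52  1.17 -1.2 ] gap 0.0313
r 0.1118 ang -0.8379
shift units [ 0.05   0.003 -0.025]
turn units [-0.001  0.011 -0.376]
Ft 1.12 (t=tool x) Fr -0.62
red top [ 233  223   57   79 2813] [260.8 269.6]
-0.84 0 bbox [225. 250.] [285. 302.]
-0.84 0.01 bbox [223. 263.] [287. 318.]
-0.82 0 bbox [230. 250.] [290. 302.]
-0.82 0.01 bbox [228. 263.] [293. 318.]
-0.8 0 bbox [235. 250.] [295. 302.]
-0.8 0.01 bbox [234. 262.] [298. 318.]
-0.78 0 bbox [240. 250.] [300. 302.]
-0.78 0.01 bbox [239. 262.] [304. 318.]
```

The red cap's lower edge is at row 302. That matches lift 0 (302) and not lift 10 mm (318), so the plunger is home, with the lever at about −0.815. Now I'll release and withdraw.

```bash

python3 -m inch '[[[0.04,0,0],[0,0,0],0.27],[[0,0,0],[0,0,0],-0.1],[[0,0,0],[0,0,0],-0.2],[[0,0,0],[0,0,0],-0.2],[[0,0,0],[0,0,0],-0.2]]'
python3 st.py .112 -0.82 .144
python3 -m inch '[[[0,0,-0.3],[0,0,0],-0.2],[[0,0,-0.6],[0,0,0],-0.2],[[0,0,-0.8],[0,0,0],-0.2],[[0,0,-0.8],[0,0,0],-0.2],[[0,0,0],[0,0,0],-0.2]]'
python3 kn.py; python3 st.py
```

```text
clock: 12.48
ee_pos: [0.6064, -0.0474, 0.1431]
orientation: [0.948, 0.319, -0.0, 0.0]
ft_force: [0.5, 1.2, 0.1]
finger_gap: 0.0516
t12.48 tcp [ 0.6064 -0.0474  0.1431] yaw-lever -48.84 tilt [-0.0001 -0.    ] F [0.5  1.17 0.1 ] gap 0.0516
r 0.1117 ang -0.8183
shift units [-0.004  0.009 -0.023]
turn units [-0.     0.001 -0.372]
Ft 1.10 (t=tool x) Fr -0.63
clock: 12.9
ee_pos: [0.6105, -0.0482, 0.2525]
orientation: [0.948, 0.319, 0.007, 0.004]
ft_force: [2.0, -0.9, 1.3]
finger_gap: 0.051
red top [235 177  32  32 769] [250.3 191.9]
-0.84 0 bbox [231. 176.] [264. 207.]
-0.84 0.01 bbox [230. 179.] [264. 212.]
-0.82 0 bbox [233. 175.] [266. 207.]
-0.82 0.01 bbox [232. 179.] [267. 212.]
-0.8 0 bbox [236. 175.] [269. 207.]
-0.8 0.01 bbox [235. 179.] [270. 212.]
-0.78 0 bbox [239. 175.] [272. 207.]
-0.78 0.01 bbox [238. 179.] [273. 211.]
t12.95 tcp [ 0.6094 -0.048   0.2495] yaw-lever -48.84 tilt [ 0.0113 -0.0026] F [-0.23  0.54  0.24] gap 0.051
r 0.1140 ang -0.8013
Ft 0.15 (t=tool x) Fr -0.56
```

```bash

python3 -m inch '[[[0.6,-0.6,-0.3],[0,0,0],-0.2],[[0.6,-0.6,-0.3],[0,0,0],-0.2],[[0.6,-0.6,0],[0,0,0],-0.2],[[0,0,0],[0,0,0],-0.2],[[0,0,0],[0,0,0],-0.2]]'
python3 -m inch '[[[0,0,0],[0,0,0],-0.2],[[0,0,0],[0,0,0],-0.2],[[0,0,0],[0,0,0],-0.2],[[0,0,0],[0,0,0],-0.2],[[0,0,0],[0,0,0],-0.2]]'
python3 kn.py; python3 st.py
python3 - <<'E'
from h import *
t=ctrl.get_image("top");s=ctrl.get_image("side")
cv2.imwrite("pics/fin.png",np.hstack([cv2.resize(x,None,fx=3.2,fy=3.2) for x in(t[100:270,140:265],s[150:270,180:305])])[:600,:800]);cv2.imwrite("pics/side_f.png",cv2.resize(s[140:280,170:360],None,fx=4,fy=4,interpolation=cv2.INTER_CUBIC))
im=s.astype(int);m=((im[...,2]>im[...,0]+80)&(im[...,2]>im[...,1]+80)).astype(np.uint8)
n,l,st,ce=cv2.connectedComponentsWithStats(m)
for i in range(1,n):
    if st[i,4]>15: print(st[i],ce[i])
a=-.815-.06889
C=[.53584+.11*np.cos(a),.03917+.11*np.sin(a)]
for L in(0,.01): print(L,proj("side",[[*C,.068+L],[*C,.102+L]]))
E
```

```text
clock: 13.37
ee_pos: [0.6197, 0.0553, 0.2667]
orientation: [0.947, 0.321, -0.001, -0.0]
ft_force: [-0.2, 0.1, -0.1]
finger_gap: 0.0511
clock: 13.78
ee_pos: [0.6201, 0.0525, 0.2669]
orientation: [0.948, 0.318, -0.0, -0.0]
ft_force: [0.9, -0.6, -0.5]
finger_gap: 0.0513
red top [   0   12   88   90 3556] [42.3 60.8]
-0.84 0 bbox [160. 254.] [189. 280.]
-0.84 0.01 bbox [157. 260.] [186. 286.]
-0.82 0 bbox [163. 254.] [191. 279.]
-0.82 0.01 bbox [159. 260.] [189. 286.]
-0.8 0 bbox [165. 254.] [194. 279.]
-0.8 0.01 bbox [162. 260.] [191. 286.]
-0.78 0 bbox [167. 254.] [196. 279.]
-0.78 0.01 bbox [164. 260.] [194. 286.]
t13.83 tcp [0.6201 0.0527 0.267 ] yaw-lever -48.91 tilt [-0.0003 -0.    ] F [ 0.39 -0.62 -0.78] gap 0.0511
r 0.0854 ang 0.2282
Ft -0.06 (t=tool x) Fr 0.73Traceback (most recent call last):
  File "<stdin>", line 3, in <module>
    return _nx.concatenate(arrs, 1, dtype=dtype, casting=casting)
           ~~~~~~~~~~~~~~~^^^^^^^^^^^^^^^^^^^^^^^^^^^^^^^^^^^^^^^
ValueError: all the input array dimensions except for the concatenation axis must match exactly, but along dimension 0, the array at index 0 has size 544 and the array at index 1 has size 384
```

```bash

python3 - <<'E'
from h import *
s=ctrl.get_image("side")
cv2.imwrite("pics/side_f.png",cv2.resize(s[140:280,170:360],None,fx=4,fy=4,interpolation=cv2.INTER_CUBIC))
a=-.815-.06889
C=[.53584+.11*np.cos(a),.03917+.11*np.sin(a)]
for L in(0,.01): print("side",L,proj("side",[[*C,.068+L],[*C,.102+L]]))
im=s.astype(int);m=((im[...,2]>im[...,0]+70)&(im[...,2]>im[...,1]+70)).astype(np.uint8)
n,l,st,ce=cv2.connectedComponentsWithStats(m);print([(st[i],ce[i].round(1)) for i in range(1,n) if st[i,4]>15])
c=ctrl.calibration("wrist");w=ctrl.get_image("wrist");im=w.astype(int)
m=((im[...,2]>170)&(im[...,2]>im[...,0]+80)&(im[...,2]>im[...,1]+80)).astype(np.uint8)
n,l,st,ce=cv2.connectedComponentsWithStats(m);print("w",[(st[i],ce[i].round(1)) for i in range(1,n) if st[i,4]>100])
cv2.imwrite("pics/wf.png",w)
E
```

```text
side 0 [[296.14592162 204.28266203]
 [296.77069149 194.60515128]]
side 0.01 [[296.32754177 201.47680552]
 [296.9584106  191.6833287 ]]
[(array([212, 184,  13,   8,  34], dtype=int32), array([218.3, 187.4])), (array([292, 192,  10,   8,  65], dtype=int32), array([296.8, 195.7]))]
w [(array([200,   0,  45,  44, 139], dtype=int32), array([220.7,  26.5])), (array([   0,   13,   87,   90, 3560], dtype=int32), array([41.9, 61.3]))]
```

View pics/side_f.png

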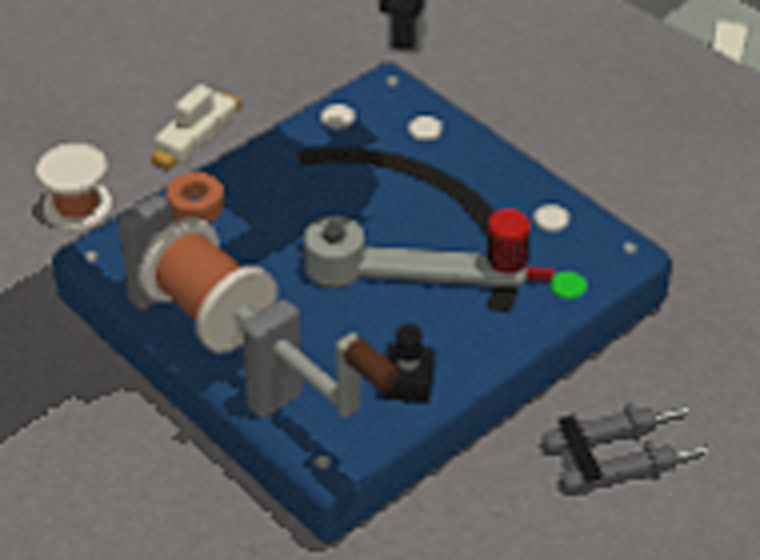

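View pics/wf.png

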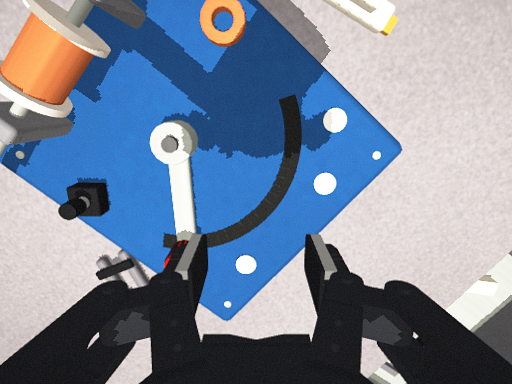

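The side crop shows the red knob at (509,240) sitting directly on the bar, with the pointer at the green disc (568,285). The small parts are where they were at the start. The cap centre is at image row 195.5, where home predicts 194.6 and riding on the land predicts 191.7. The wrist view shows the fingers well clear.

```bash
python3 -c "
from plant import ctrl
print(ctrl.job_done(),ctrl.get_obs()['clock'])"
```

```text
the job is handed in; nothing more can be done
the job is handed in; nothing more can be done
```

The feed lever is set at the green mark (−0.84 rad) with the plunger fully home, and the job was handed in at about 14 s of the 40 s allowed.

I gripped the red knob and lifted it about 14 mm. I swung past the first white mark and lowered the pin onto the land at −0.63 rad. Then I opened the jaws to about 31 mm around the knob and nudged the lever along. At about −0.82 rad the side force climbed to 10 N with almost no further movement, which was the pin against the notch wall. I backed off, opened the fingers and withdrew.

**Checks before hand-in:**
- **Plunger:** with the jaws still around the knob, the wrist camera put the knob's lower edge at row 302, matching home (302) and not riding on the land (318). In the side camera the cap centre read 195.5, against 194.6 for home and 191.7 for riding on the land.
- **Lever:** it rests at about −0.815 rad, so the notch is askew by roughly 0.02–0.04 rad, within the stated 0.08. The pointer is at the green disc.
- **Small parts:** by eye, they look undisturbed in the side and wrist pictures.
- **Gripper:** the fingers are clear of everything.

**Weaker checks:** the wrist-camera check just after withdrawing was less exact because the arm was still settling. In the last wrist view a finger hid the knob, so the final confirmation rests on the side camera.

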